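# Unlatch and lever open the instrument's compartment cover

## Task

Give the wing key on the sloping face of the grey instrument its quarter turn anticlockwise (seen looking onto the face) as far as it goes, so that its cam clears the cover. Then take the spatula from its steel tray, put its blade into the slot under the cover's lower edge and lever the cover up until it stands upright; the gripper and arm must not touch the cover, nor shove the loose jar, tape and film applicator about. Finally lay the spatula flat on its tray again, without letting it fall, leaving the key turned and the cover open.

Things in the scene. Friction and masses are not known exactly. Their poses are not given: they have to be found in the camera images.
- instrument: Fixed grey wedge-shaped instrument, 150 (x) x 220 (y) mm, 110 mm high in front, 190 mm at the back. Origin: centre of underside; x from front to back, y left, z up. Its flat top face rises to the back at 28 degrees. Points on it are given as u up the slope from the front upper edge, v = y, n out of the face: x = -75 + u cos28 - n sin28, z = 110 + u sin28 + n cos28 mm.
- slot (a point): Mouth of the slot under the cover's lower edge, at u = 47, v = 18, n = 5 mm. The slot is 60 mm wide (v) and 10 mm high (n = 0 to 10), through a frame wall 6 mm thick; behind it, under the cover, all is empty to u = 136. A blade enters along the slope, tipped 28 degrees up.
- cover (a joint): Hinge of the cover, a white plate 100 (along slope) x 110 x 4 mm, 0.1 kg, no handle; shut, it lies at u = 45 to 145, v = -37 to 73, n = 10 to 14 mm. 0 = shut; grows as its lower edge swings up and over to the back; horizontal 0.49, upright 2.06, stop 2.3 rad. Stiff (0.11 N m): stays where left. The key's cam holds it shut until the key is turned.
- cover_hinge (a point): Point on the hinge line (parallel to the instrument's y), at the middle of the cover's upper edge, u = 145, v = 18, n = 12 mm. Fixed on the instrument. Axes: those of the instrument.
- cover_lip (a point): Middle of the cover's lower edge, on its underside, 100 mm from the hinge line. Moves with the cover.
- key (a joint): Quarter-turn latch with wing key, right of the cover. 0 = cam over the cover's edge (wing along the instrument's y); 1.57 = stop, cam pointing down the slope (wing along the slope), cover free. Grows anticlockwise looking onto the face. Friction 0.06 N m, stays where left. Axis square to the face: its top leans 28 degrees towards the front. It may start up to 0.12.
- key_grip (a point): Centre of the wing of the key, on the axis, at u = 70, v = -65, n = 43 mm. The wing is a dark steel plate 60 mm long, 9 mm thick and 22 mm high along the axis (n = 32 to 54). Under it the cam (top at n = 19.5) reaches 40 mm from the axis.
- spatula: Loose spatula with black handle and thin steel blade, 212 mm long, 45 g. Origin at the centre of its underside; y points along it to the blade's tip. Handle y = -106 to -16 mm, 10 mm wide, 11 mm high (z = 0 to 11); blade to y = +106, 16 mm wide, 2 mm thick, z = 4 to 6.
- tray: Fixed flat steel tray, 120 (x) x 250 (y) x 6 mm, without a rim, at the front right of the worktop. Origin at the centre of its underside.
- jar: Bystander: small brown jar with a lid, 49 mm across, 76 mm high. Origin at the centre of its underside.
- tape: Bystander: roll of tape lying flat, 86 mm across, 22 mm high. Origin at the centre of its underside.
- applicator: Bystander: rectangular steel frame (film applicator), 50 x 84 x 22 mm. Origin at the centre of its underside.

How it is judged:
On the way, in this order (a step that is already met when the one before it is completed fails the run):
1. the key has been turned its quarter turn (value of joint key above 1.3 rad and value of joint cover below 0.2 rad), for 0.2 s.
2. the spatula's blade lifts the cover (value of joint cover above 0.3 rad and contact force between spatula and cover above 0.2 N), for 0.05 s.
3. the cover stands open (value of joint cover above 1.8 rad), for 0.2 s.
At the end, for the whole second after the job is handed in: The key is turned to at least 1.3 rad; the cover stands at 1.8 rad or more (within 15 degrees of upright, or beyond) and is still; the spatula lies at rest flat on the tray, handle underside down, its middle within 50 mm (tray's x) and 70 mm (tray's y) of the tray's middle (value of joint key above 1.3 rad and value of joint cover above 1.8 rad and velocity of joint cover below 0.05 rad/s and x of spatula in the frame of tray between -0.05 and 0.05 m and y of spatula in the frame of tray between -0.07 and 0.07 m and z of spatula in the frame of tray between 0.002 and 0.012 m and angle between spatula's own z axis and vertical below 0.15 rad and linear speed of spatula below 0.02 m/s); the robot touches nothing.
It fails at once if the gripper or arm touches the cover (contact force between any of the fingers, the arm and cover above 1 N).
It fails at once if the spatula is dropped (height (world z) of spatula above 0.06 m and contact force between the fingers and spatula below 0.05 N and linear speed of spatula above 0.4 m/s).
It fails at once if a bystander is shoved more than 30 mm (distance of any of jar, tape, applicator from where it was at the start of the episode above 0.03 m).
It also fails if it takes over 64 s, if anything falls off the work surface, if the arm or the gripper's body presses on something with over 40 N, if the wrist force passes 120 N, or if a joint passes its speed limit or range.

## Robot

A 7-joint arm with a two-finger parallel gripper is mounted at the origin on a cart in front of the work surface, level with it; the furniture and walls round the work are solid. World frame = base frame: x ahead of the robot, y to its left, z up, the work surface at z = 0. Lengths are in m, angles in rad, forces in N, time in s.
With the tool pointing down it reaches from about 0.425 to 0.925 m from the base axis. Payload 6.8 kg.
Tool frame: the origin (TCP) lies at the very end of the fingers, on their centre line; the grasp point (between the pads) lies 19 mm behind it; z points along the fingers, x is the direction in which the jaws open and shut, and the axes are right-handed (so a half turn about z gives the same grasp; the last joint's range is limited). The gripper opens to 85 mm and grips with 20 to 120 N. Pads are 22 mm wide; open, the fingers measure 114 mm over their backs; the gripper's body (76 mm by 85 mm) begins 54 mm behind the grasp point. The pads swing forward as they close: fully open they stand 13 mm farther back than shut.
Start: joints at [1.104, 0.477, 0.022, 1.555, -0.011, 1.109, -0.083], TCP at [0.237, -0.632, 0.231] pointing down, gripper open.
Joint ranges: [-2.96, 2.96], [-0.34, 2.1], [-1.41, 1.46], [0.24, 2.44], [-1.37, 4.51], [0.17, 1.92], [-2.96, 2.96]. Speed limits (rad/s): [2.39, 2.39, 3.14, 3.14, 3.14, 3.14, 3.14].

## Interface

Orientations are given as a rotation vector (axis times angle).
In Python, from bench import get_obs, imaging, hand_in gives the robot as it stands.
- The arm moves only by the tool send_rows, never from a script. Its argument "motion" is a list of rows, each an object with "dp": the shift along the world's x, y, z in m, a list of three; "rot": the turn, a rotation vector about the world's x, y, z in rad, a list of three; "grip": the finger opening in m, from 0 to 0.0854. In form: [{"dp": [dx, dy, dz], "rot": [ax, ay, az], "grip": grip}, ...]. A call has 1 to 20 rows; each row shifts and turns the pose as measured when the row begins; what a row does not reach is not made up. A row lasts 1/8 s, in which the tool goes at most 62.5 mm and 10.7 degrees, less where a joint would pass 70% of its speed; a pose out of reach is approached as far as the arm can. A call is refused whole if a number of a shift passes 0.0625 or a number of a turn 0.188, either way. A call with a gripper value outside its range is refused whole. The fingers move at their own pace and stop on an object; "grip_force" is the grip in N (left out, the last holds). Time passes only in rows, so rows that do not move let the fingers close. It gives the time, the measured TCP pose, the force and the opening at its end, in the units of the state.
- get_obs(): the state, without advancing time (a new reading comes with each control period).
- imaging.grab_frame(name): name is "side" or "top" or "wrist"; returns a dict with "img" (384x512x3 uint8, red, green, blue), "fx", "fy", "cx", "cy" (pixels), "D" ([k1, k2, p1, p2, k3] as OpenCV has them; the pictures are not rectified), "R" (3x3) and "t" (3): a world point X has camera coordinates R X + t. Camera axes: x right, y down, z forward; pixel columns grow to the right and rows downward; lengths in m; the calibration is good to about 2 mm. A picture is of the moment at which its call begins. There is no depth.
- hand_in(): hands the job in, once; it reports no verdict.
The state is a dict: "clock": time; "joints": joint angles; "qvel": joint speeds; "tau": joint torques, N m; "tcp_pos": TCP position; "orientation": TCP orientation; "contact_force": force on the tool from outside, world axes, zero at the start; "moment": the same for the moment, N m; "grip_width": finger opening in m.
Only numpy, scipy, OpenCV 4.12 (cv2) and the standard library are available. Lean on these libraries where they do the work, as an engineer would, in place of code of your own. Each camera call takes 0.05 s, during which the arm holds its last target. There are 200 camera calls.

## Working session

There is one attempt and no reset: what is moved stays moved. The work goes in short steps, Python scripts to look and compute and a tool call to move; the robot and the scene stay as the last step left them, time stands still between calls to the robot, and variables do not carry over. Pictures are saved under pics/ and viewed, about 8 in all and at most 12, crops included, and the job is handed in when it is done.

Besides the shell and the picture viewer there is one more tool, called after "Request:" as name([rows], argument=value, ...), one row to a line, values as JSON. send_rows: Moves the arm, as the interface text tells. Its arguments: {"type":"object","properties":{"motion":{"type":"array","items":{"type":"object","properties":{"dp":{"type":"array","items":{"type":"number"}},"rot":{"type":"array","items":{"type":"number"}},"grip":{"type":"number"}}}},"grip_force":{"type":"number"}},"required":["motion"]}

```bash
ls; mkdir -p pics
python3 - <<'E'
from bench import get_obs, imaging
import cv2
print(get_obs())
for n in ("side","top"):
    f=imaging.grab_frame(n); cv2.imwrite(f"pics/{n}0.png",cv2.resize(f["img"][:,:,::-1],(800,600),interpolation=cv2.INTER_CUBIC))
    print(n,f["fx"],f["cx"],f["cy"],f["D"],f["R"],f["t"])
E
```

```text
pics
{'clock': 0.0, 'joints': array([ 1.10388662,  0.47782557,  0.02231455,  1.55647742, -0.01149878,
        1.10928067, -0.08311327]), 'qvel': array([-0.00015759, -0.00127867,  0.00210842,  0.00190403, -0.00069629,
       -0.00108362, -0.00057292]), 'tau': array([-5.14297535e-04, -5.96445680e+01,  1.60787936e+00, -2.81189203e+01,
        1.26033212e-02,  9.27667221e-03, -2.54872288e-05]), 'tcp_pos': array([ 0.2368207 , -0.63144885,  0.23029718]), 'orientation': array([-2.58143445e+00,  1.78880152e+00,  2.51469388e-03]), 'contact_force': array([ 0.40164895, -1.01126624, -0.49578904]), 'moment': array([ 0.0067807 , -0.02790259, -0.00610007]), 'grip_width': 0.08525706670259574}
side 427.1242967301557 256.6240428944386 194.43124224690595 [-0.16071039  0.          0.          0.          0.        ] [[-0.92307939 -0.38410673 -0.01965841]
 [-0.23920734  0.61338176 -0.75269029]
 [ 0.30117151 -0.69009046 -0.65808121]] [0.52396807 0.19040033 1.13739747]
top 407.56697123529904 256.64214018985274 188.72493468717911 [-0.08993237  0.          0.          0.          0.        ] [[-0.0269383  -0.9996362   0.00134146]
 [-0.99134898  0.02654248 -0.12854067]
 [ 0.1284583  -0.00479253 -0.99170333]] [0.07582806 0.5380191  1.22189797]
```

View pics/top0.png

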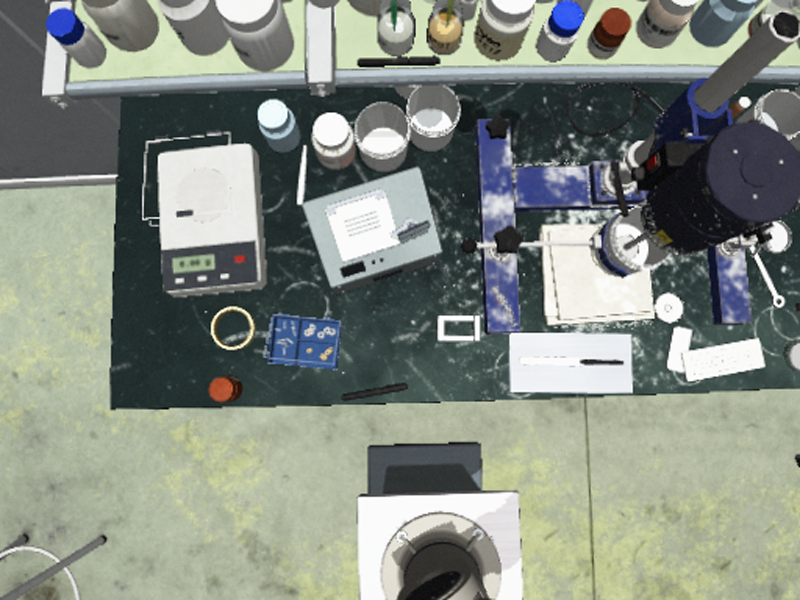

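View pics/side0.png

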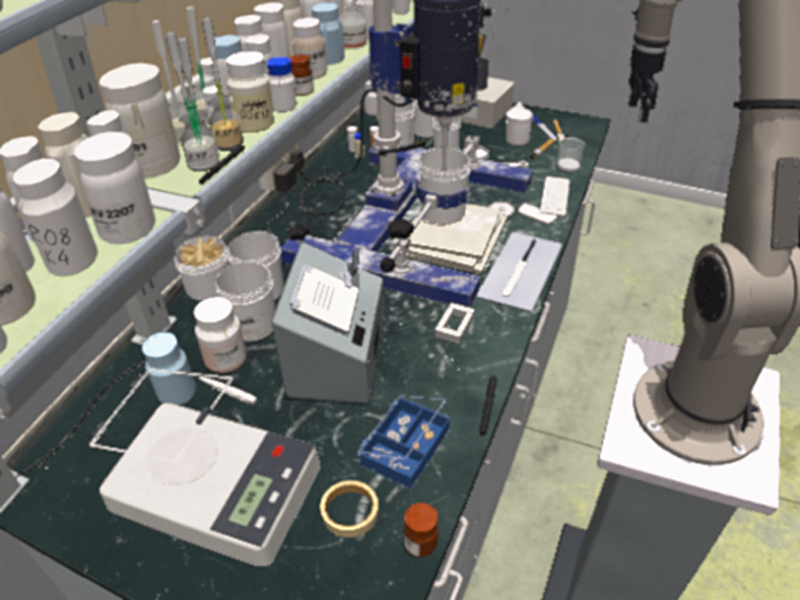

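```bash
cat > h.py <<'E'
import numpy as np, cv2
from scipy.spatial.transform import Rotation as Rn
from scipy.optimize import least_squares
from bench import get_obs, imaging
def proj(f,X):
    K=np.array([[f["fx"],0,f["cx"]],[0,f["fy"],f["cy"]],[0,0,1]])
    return cv2.projectPoints(np.atleast_2d(np.array(X,float)),cv2.Rodrigues(np.array(f["R"]))[0],np.array(f["t"],float),K,np.array(f["D"]))[0][:,0]
def atz(f,px,z):
    return least_squares(lambda p:proj(f,[p[0],p[1],z])[0]-px,[0.6,0]).x
def face(u,v,n):
    c,s=np.cos(np.radians(28)),np.sin(np.radians(28)); return np.array([-75+u*c-n*s,v,110+u*s+n*c])/1000
def toW(p,X):
    return np.atleast_2d(X)@Rn.from_euler('z',p[2]).as_matrix().T+[p[0],p[1],0]
def crop(img,x0,y0,w,h,s): return cv2.resize(img[y0:y0+h,x0:x0+w,::-1],None,fx=s,fy=s,interpolation=cv2.INTER_CUBIC)
E
python3 - <<'E'
from h import *
t=imaging.grab_frame("top")["img"]; s=imaging.grab_frame("side")["img"]
C=np.zeros((600,800,3),np.uint8)
a=crop(t,190,104,100,85,4); C[:340,:400]=a
a=crop(s,170,150,80,110,5); C[:550,400:800]=a
a=crop(t,320,205,92,52,4); C[345:553,:368]=a
cv2.imwrite("pics/c1.png",C)
E
```

```text
(no output)
```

View pics/c1.png

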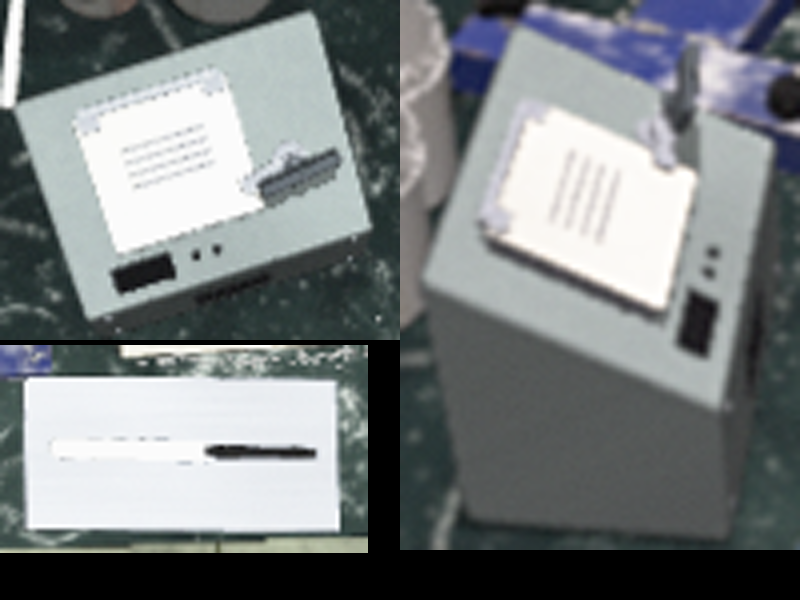

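```bash
cat >> h.py <<'E'
def T(x,y): return [190+x/4-.375,104+y/4-.375]
E
python3 - <<'E'
from h import *
ft=imaging.grab_frame("top"); fs=imaging.grab_frame("side")
L=75/np.cos(np.radians(28))*2
M=np.array([face(L,110,0),face(L,-110,0),face(0,-110,0),face(0,110,0)])
pt=np.array([T(17,105),T(312,12),T(370,225),T(90,320)])
ps=np.array([[170+x/5-.4,150+y/5-.4] for x,y in [(25,285),(118,28),(370,135),(320,408)]])
res=lambda p:np.r_[(proj(ft,toW(p,M))-pt).ravel(),(proj(fs,toW(p,M))-ps).ravel()]
r=least_squares(res,[.6,.05,.3]);p=r.x;print(p,r.fun.round(1))
rt=least_squares(lambda p:res(p)[:8],p).x;print("top only",rt)
for n,X in dict(key=face(70,-65,43),slot=face(47,18,5),hinge=face(145,18,12)).items(): print(n,toW(p,X)[0].round(4))
S=lambda x,y:np.array([320+x/4-.375,205+(y-345)/4-.375])
for n,(x,y),z in [("hend",(316,453),.015),("hstart",(205,451),.015),("tip",(50,449),.011),("tr1",(25,378),.006),("tr2",(337,380),.006),("tr3",(340,531),.006),("tr4",(25,528),.006)]: print(n,atz(ft,S(x,y),z).round(4))
E
```

```text
[0.64993623 0.10865546 0.2973548 ] [-1.7 -0.4 -0.1 -1.6  1.2  0.9 -0.4  0.9 -1.  -1.2 -1.1 -1.5  1.3  1.
  1.3  0. ]
top only [0.64976787 0.10785868 0.29275751]
key [0.6371 0.0367 0.1808]
slot [0.6104 0.1154 0.1365]
hinge [0.69   0.1398 0.1887]
hend [ 0.3952 -0.3792]
hstart [ 0.3997 -0.291 ]
tip [ 0.4051 -0.1702]
tr1 [ 0.4613 -0.154 ]
tr2 [ 0.4523 -0.4032]
tr3 [ 0.3337 -0.3977]
tr4 [ 0.3446 -0.1487]
```

```bash
cat >> h.py <<'E'
P=[0.6499,0.1086,0.2973]
def Rface(spin=0,pitch=28,yaw=None):
    # tool x along slope (up), z into the face; spin about n
    y=P[2] if yaw is None else yaw
    a=np.radians(pitch); u=np.array([np.cos(a),0,np.sin(a)]); n=np.array([-np.sin(a),0,np.cos(a)])
    B=np.stack([u,np.cross(-n,u),-n],1)
    return Rn.from_euler('z',y)*Rn.from_rotvec(n*spin)*Rn.from_matrix(B)
def go(pos,R,vmax=.055,wmax=.17):
    o=get_obs(); d=np.array(pos)-o["tcp_pos"]; w=(R*Rn.from_rotvec(o["orientation"]).inv()).as_rotvec()
    N=int(np.ceil(max(np.abs(d).max()/vmax,np.abs(w).max()/wmax,1)))
    print("t",round(o["clock"],2),"d",d.round(4),"w",w.round(4),"N",N,"per row",(d/N).round(4),(w/N).round(4))
E
python3 - <<'E'
from h import *
print(toW(P,face(70,-65,110)))
go(toW(P,face(70,-65,110))[0],Rface())
go([.5,0,.33],Rface())
E
```

```text
[[0.60694982 0.02745859 0.23998724]]
t 0.3 d [0.37   0.6593 0.009 ] w [-0.2376 -0.4829  1.4766] N 12 per row [0.0308 0.0549 0.0008] [-0.0198 -0.0402  0.1231]
t 0.3 d [0.263  0.6318 0.099 ] w [-0.2376 -0.4829  1.4766] N 12 per row [0.0219 0.0527 0.0083] [-0.0198 -0.0402  0.1231]
```

Request:
send_rows([
  {"dp": [0.02, 0.05, 0.03], "rot": [-0.02, -0.04, 0.123], "grip": 0.05},
  {"dp": [0.022, 0.053, 0.03], "rot": [-0.02, -0.04, 0.123], "grip": 0.05},
  {"dp": [0.022, 0.053, 0.03], "rot": [-0.02, -0.04, 0.123], "grip": 0.05},
  {"dp": [0.022, 0.053, 0.0], "rot": [-0.02, -0.04, 0.123], "grip": 0.05},
  {"dp": [0.022, 0.053, 0.0], "rot": [-0.02, -0.04, 0.123], "grip": 0.05},
  {"dp": [0.022, 0.053, 0.0], "rot": [-0.02, -0.04, 0.123], "grip": 0.05},
  {"dp": [0.022, 0.053, 0.0], "rot": [-0.02, -0.04, 0.123], "grip": 0.05},
  {"dp": [0.022, 0.053, 0.0], "rot": [-0.02, -0.04, 0.123], "grip": 0.05},
  {"dp": [0.022, 0.053, 0.0], "rot": [-0.02, -0.04, 0.123], "grip": 0.05},
  {"dp": [0.022, 0.053, 0.0], "rot": [-0.02, -0.04, 0.123], "grip": 0.05},
  {"dp": [0.022, 0.053, 0.0], "rot": [-0.02, -0.04, 0.123], "grip": 0.05},
  {"dp": [0.022, 0.053, 0.0], "rot": [-0.02, -0.04, 0.123], "grip": 0.05},
])

```text
clock: 1.8
tcp_pos: [0.5014, 0.0161, 0.3223]
orientation: [-2.94, -0.508, -0.763]
contact_force: [0.8, -0.9, 0.3]
grip_width: 0.0499
```

Run:
```python
from h import *
go(toW(P,face(70,-65,120))[0],Rface())
print(get_obs()["joints"])
```

```text
t 1.8 d [ 0.1011  0.01   -0.0735] w [ 0.0165  0.0214 -0.0394] N 2 per row [ 0.0505  0.005  -0.0367] [ 0.0082  0.0107 -0.0197]
[ 0.62403744 -0.11623576 -0.63882245  2.1467367  -0.34200694  0.62365536
  0.54517641]
```

Request:
send_rows([
  {"dp": [0.04, 0.004, -0.03], "rot": [0.01, 0.01, -0.02], "grip": 0.05},
  {"dp": [0.04, 0.004, -0.03], "rot": [0.01, 0.01, -0.02], "grip": 0.05},
  {"dp": [0.02, 0.002, -0.013], "rot": [0, 0, 0], "grip": 0.05},
  {"dp": [0, 0, 0], "rot": [0, 0, 0], "grip": 0.05},
])

```text
clock: 2.3
tcp_pos: [0.6052, 0.0314, 0.249]
orientation: [-2.941, -0.449, -0.743]
contact_force: [-0.8, -0.5, 0.5]
grip_width: 0.0498
```

Run:
```python
from h import *
f=imaging.grab_frame("wrist"); np.save("w1.npy",f,allow_pickle=True)
g=f["img"][:,:,::-1].copy()
big=cv2.resize(g,(800,600),interpolation=cv2.INTER_CUBIC)
cv2.imwrite("pics/w1.png",big)
for n,X in dict(key=face(70,-65,54),we1=face(70,-35,54),we2=face(70,-95,54),slot=face(47,18,5),cFR=face(45,-37,14),cBR=face(145,-37,14),cFL=face(45,73,14),ir=face(0,-110,0),il=face(0,110,0)).items(): print(n,(proj(f,toW(P,X))[0]*800/512).round(0))
go(toW(P,face(70,-65,120))[0],Rface())
```

```text
key [387. 337.]
we1 [387. 273.]
we2 [387. 396.]
slot [341. 143.]
cFR [339. 256.]
cBR [534. 257.]
cFL [330.  11.]
ir [268. 373.]
il [227. -80.]
t 2.35 d [-0.0022 -0.0052 -0.0007] w [-0.0026  0.0065 -0.006 ] N 1 per row [-0.0022 -0.0052 -0.0007] [-0.0026  0.0065 -0.006 ]
```

View pics/w1.png

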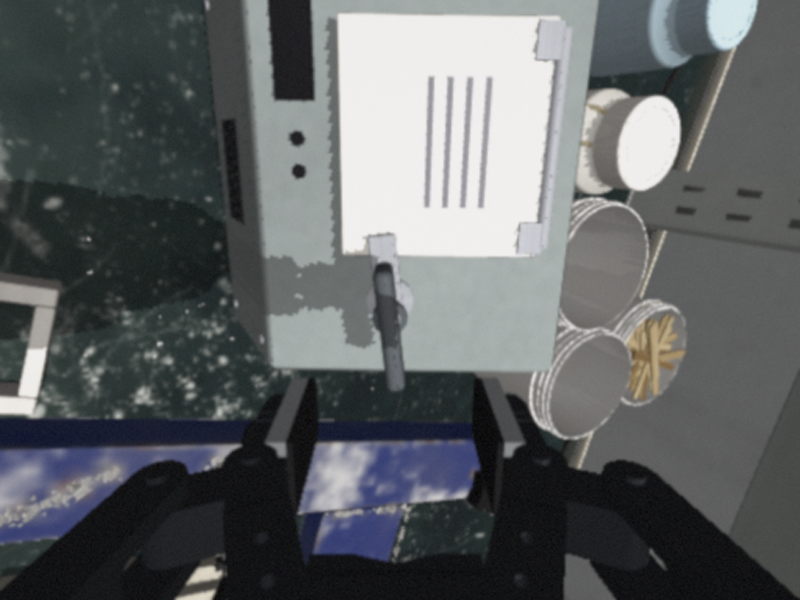

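Run:
```python
from h import *
f=np.load("w1.npy",allow_pickle=True).item()
L=150/np.cos(np.radians(28))
M=np.array([face(0,-110,0),face(L,-110,0),face(45,-37,14),face(45,73,14),face(70,-65,54)])
px=(np.array([[268,370],[553,370],[341,253],[337,14],[389,326]])+.5)*.64-.5
r=least_squares(lambda p:(proj(f,toW(p,M))-px).ravel(),P); print(r.x,(r.fun/.64).round(1).reshape(-1,2))
p=r.x
print(toW(p,face(70,-65,27)),toW(P,face(70,-65,27)),toW(p,face(47,18,5)),toW(P,face(47,18,5)))
```

```text
[0.65127254 0.11017102 0.28034472] [[-0.2 -0.6]
 [ 5.2  3.3]
 [ 0.1 -0.1]
 [-0.  -6.8]
 [-0.2  7.4]]
[[0.64439772 0.04055088 0.16670259]] [[0.64420655 0.03887332 0.16670259]] [[0.61184289 0.1175494  0.1364799 ]] [[0.61035092 0.11530881 0.1364799 ]]
```

```bash
sed -i 's/^P=.*/P=[0.651,0.1098,0.285]/' h.py
python3 - <<'E'
from h import *
go(toW(P,face(70,-65,27))[0],Rface(0.1),.03)
E
```

```text
t 2.35 d [ 0.0397  0.0089 -0.0828] w [-0.0478 -0.0072  0.0699] N 3 per row [ 0.0132  0.003  -0.0276] [-0.0159 -0.0024  0.0233]
```

Request:
send_rows([
  {"dp": [0.008, 0.002, -0.0166], "rot": [-0.01, -0.001, 0.014], "grip": 0.05},
  {"dp": [0.008, 0.002, -0.0166], "rot": [-0.01, -0.001, 0.014], "grip": 0.05},
  {"dp": [0.008, 0.002, -0.0166], "rot": [-0.01, -0.001, 0.014], "grip": 0.05},
  {"dp": [0.008, 0.002, -0.0166], "rot": [-0.01, -0.001, 0.014], "grip": 0.05},
  {"dp": [0.008, 0.002, -0.0166], "rot": [-0.01, -0.001, 0.014], "grip": 0.05},
  {"dp": [0, 0, 0], "rot": [0, 0, 0], "grip": 0.05},
])

```text
clock: 3.1
tcp_pos: [0.6432, 0.0378, 0.1715]
orientation: [-2.958, -0.577, -0.754]
contact_force: [-0.7, -0.3, 0.9]
grip_width: 0.0501
```

Run:
```python
from h import *
o=get_obs();print(o["contact_force"].round(1))
go(toW(P,face(70,-65,27))[0],Rface(0.1),.03)
```

```text
[-0.7 -0.3  0.9]
t 3.1 d [ 0.0012  0.0024 -0.0048] w [0.009  0.0056 0.0022] N 1 per row [ 0.0012  0.0024 -0.0048] [0.009  0.0056 0.0022]
```

Request:
send_rows([
  {"dp": [0.001, 0.002, -0.004], "rot": [0.009, 0.005, 0.002], "grip": 0.03},
  {"dp": [0, 0, 0], "rot": [0, 0, 0], "grip": 0.0},
  {"dp": [0, 0, 0], "rot": [0, 0, 0], "grip": 0.0},
  {"dp": [0, 0, 0], "rot": [0, 0, 0], "grip": 0.0},
], grip_force=40)

```text
clock: 3.6
tcp_pos: [0.6443, 0.0394, 0.1699]
orientation: [-2.949, -0.573, -0.752]
contact_force: [5.3, 1.2, -6.9]
grip_width: 0.0137
```

Run:
```python
from h import *
o=get_obs();print(o["contact_force"].round(1),o["grip_width"],o["joints"])
go(toW(P,face(70,-65,27))[0],Rface(1.57),.03,.1)
```

```text
[ 5.3  1.2 -6.9] 0.013690593674378297 [ 0.32163724  0.36296339 -0.52496332  2.04220853  0.35774702  0.30792721
 -0.06188763]
t 3.6 d [ 0.0002  0.0008 -0.0032] w [-0.6658 -0.1914  1.298 ] N 13 per row [ 0.      0.0001 -0.0002] [-0.0512 -0.0147  0.0998]
```

Request:
send_rows([
  {"dp": [0, 0, 0], "rot": [0, 0, 0], "grip": 0.0},
  {"dp": [0, 0, 0], "rot": [0, 0, 0], "grip": 0.0},
  {"dp": [0, 0, 0], "rot": [-0.051, -0.015, 0.1], "grip": 0.0},
  {"dp": [0, 0, 0], "rot": [-0.051, -0.015, 0.1], "grip": 0.0},
  {"dp": [0, 0, 0], "rot": [-0.051, -0.015, 0.1], "grip": 0.0},
  {"dp": [0, 0, 0], "rot": [-0.051, -0.015, 0.1], "grip": 0.0},
])

```text
clock: 4.35
tcp_pos: [0.6441, 0.0392, 0.1697]
orientation: [2.719, 1.23, 0.742]
contact_force: [4.7, 1.2, -5.1]
grip_width: 0.014
```

Run:
```python
from h import *
o=get_obs();print(o["contact_force"].round(1),o["moment"].round(2),o["grip_width"],o["joints"])
go(toW(P,face(70,-65,27))[0],Rface(1.57),.03,.1)
```

```text
[ 4.7  1.2 -5.1] [-0.02  0.36 -0.03] 0.013978033177139833 [ 0.41862163  0.38664884 -0.64312343  2.03631432  0.49199352  0.33152464
  0.28849405]
t 4.35 d [ 0.0004  0.001  -0.003 ] w [-0.4561 -0.1311  0.8868] N 9 per row [ 0.      0.0001 -0.0003] [-0.0507 -0.0146  0.0985]
```

Request:
send_rows([
  {"dp": [0, 0, 0], "rot": [-0.051, -0.015, 0.1], "grip": 0.0},
  {"dp": [0, 0, 0], "rot": [-0.051, -0.015, 0.1], "grip": 0.0},
  {"dp": [0, 0, 0], "rot": [-0.051, -0.015, 0.1], "grip": 0.0},
  {"dp": [0, 0, 0], "rot": [-0.051, -0.015, 0.1], "grip": 0.0},
  {"dp": [0, 0, 0], "rot": [-0.051, -0.015, 0.1], "grip": 0.0},
  {"dp": [0, 0, 0], "rot": [-0.051, -0.015, 0.1], "grip": 0.0},
  {"dp": [0, 0, 0], "rot": [-0.051, -0.015, 0.1], "grip": 0.0},
  {"dp": [0, 0, 0], "rot": [-0.051, -0.015, 0.1], "grip": 0.0},
  {"dp": [0, 0, 0], "rot": [-0.051, -0.015, 0.1], "grip": 0.0},
])

```text
clock: 5.48
tcp_pos: [0.6439, 0.0383, 0.1695]
orientation: [1.623, 2.269, 0.552]
contact_force: [4.9, 2.5, -6.8]
grip_width: 0.0139
```

Run:
```python
from h import *
o=get_obs();print(o["contact_force"].round(1),o["moment"].round(2),o["grip_width"],o["joints"])
go(toW(P,face(70,-65,27))[0],Rface(1.57),.03,.1)
```

```text
[ 4.9  2.5 -6.8] [ 0.2   0.36 -0.18] 0.013882333776417058 [ 0.61811008  0.46291405 -0.90051176  2.0236263   0.77013372  0.41478808
  1.11070317]
t 5.47 d [ 0.0005  0.0019 -0.0028] w [ 0.0168  0.0062 -0.0403] N 1 per row [ 0.0005  0.0019 -0.0028] [ 0.0168  0.0062 -0.0403]
```

Request:
send_rows([
  {"dp": [0, 0, 0], "rot": [-0.02, -0.006, 0.04], "grip": 0.0},
  {"dp": [0, 0, 0], "rot": [0, 0, 0], "grip": 0.0},
  {"dp": [0, 0, 0], "rot": [0, 0, 0], "grip": 0.045},
  {"dp": [0, 0, 0], "rot": [0, 0, 0], "grip": 0.045},
  {"dp": [0, 0, 0], "rot": [0, 0, 0], "grip": 0.045},
  {"dp": [-0.0135, -0.004, 0.0265], "rot": [0, 0, 0], "grip": 0.045},
  {"dp": [-0.0135, -0.004, 0.0265], "rot": [0, 0, 0], "grip": 0.045},
  {"dp": [-0.0135, -0.004, 0.0265], "rot": [0, 0, 0], "grip": 0.045},
])

```text
clock: 6.48
tcp_pos: [0.602, 0.0258, 0.2501]
orientation: [1.569, 2.301, 0.538]
contact_force: [0.2, -0.6, -0.1]
grip_width: 0.0446
```

Run:
```python
from h import *
f=imaging.grab_frame("wrist"); np.save("w2.npy",f,allow_pickle=True)
cv2.imwrite("pics/w2.png",cv2.resize(f["img"][:,:,::-1],(640,480)))
L=150/np.cos(np.radians(28))
for n,X in dict(key=face(70,-65,54),we1=face(40,-65,54),we2=face(100,-65,54),slot=face(47,18,5),cFR=face(45,-37,14),cBR=face(145,-37,14),cFL=face(45,73,14),ir=face(0,-110,0),il=face(0,110,0),ibl=face(L,110,0)).items(): print(n,(proj(f,toW(P,X))[0]*640/512).round(0))
```

```text
key [317. 261.]
we1 [322. 210.]
we2 [313. 308.]
slot [442. 213.]
cFR [363. 206.]
cBR [346. 339.]
cFL [530. 220.]
ir [256. 123.]
il [594. 153.]
ibl [526. 371.]
```

View pics/w2.png

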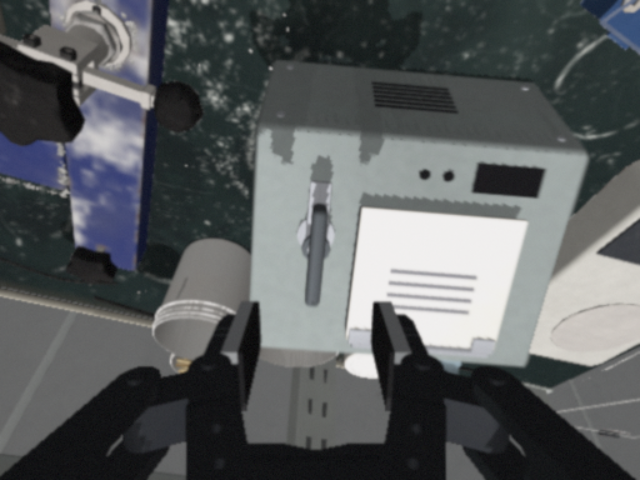

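```bash
cat >> h.py <<'E'
LEAN=np.radians(15)
RS=np.stack([[1,0,0],[0,0,0],[0,-np.sin(LEAN),-np.cos(LEAN)]],1); RS[:,1]=np.cross(RS[:,2],RS[:,0])  # tool in spatula frame
RS=Rn.from_matrix(RS)
E
python3 - <<'E'
from h import *
L=150/np.cos(np.radians(28))
f1=np.load("w1.npy",allow_pickle=True).item();f2=np.load("w2.npy",allow_pickle=True).item()
M1=np.array([face(0,-110,0),face(L,-110,0),face(45,-37,14),face(45,73,14)]);q1=(np.array([[268,370],[553,370],[341,253],[337,14]])+.5)*.64-.5
M2=np.array([face(0,-110,0),face(0,110,0),face(45,-37,14),face(45,73,14),face(L,110,0)]);q2=(np.array([[258,127],[586,152],[362,208],[526,220],[526,366]])+.5)*.8-.5
r=least_squares(lambda p:np.r_[(proj(f1,toW(p,M1))-q1).ravel(),(proj(f2,toW(p,M2))-q2).ravel()],P);print(r.x,r.fun.round(1))
S=Rn.from_euler('z',np.arctan2(-.0099,.209))
c=np.array([.400,-.275,.006])
go(c+S.apply([0,-.047,.10]),S*RS)
E
```

```text
[0.65189955 0.10895458 0.28789178] [ 1.2  1.2  4.1  2.6  0.7  1.9 -0.4 -1.7 -2.7 -1.8  4.4  0.8 -0.6 -0.7
  1.6  0.5 -0.6  4.2]
t 6.53 d [-0.2047 -0.3477 -0.1471] w [ 0.1965  0.1894 -1.9764] N 12 per row [-0.0171 -0.029  -0.0123] [ 0.0164  0.0158 -0.1647]
```

Request:
send_rows([
  {"dp": [-0.041, 0, 0.01], "rot": [0.016, 0.016, -0.165], "grip": 0.045},
  {"dp": [-0.041, 0, 0], "rot": [0.016, 0.016, -0.165], "grip": 0.045},
  {"dp": [-0.041, 0, 0], "rot": [0.016, 0.016, -0.165], "grip": 0.045},
  {"dp": [-0.041, -0.039, 0], "rot": [0.016, 0.016, -0.165], "grip": 0.045},
  {"dp": [-0.041, -0.039, 0], "rot": [0.016, 0.016, -0.165], "grip": 0.045},
  {"dp": [0, -0.039, 0], "rot": [0.016, 0.016, -0.165], "grip": 0.045},
  {"dp": [0, -0.039, -0.025], "rot": [0.016, 0.016, -0.165], "grip": 0.045},
  {"dp": [0, -0.039, -0.025], "rot": [0.016, 0.016, -0.165], "grip": 0.045},
  {"dp": [0, -0.039, -0.025], "rot": [0.016, 0.016, -0.165], "grip": 0.045},
  {"dp": [0, -0.039, -0.025], "rot": [0.016, 0.016, -0.165], "grip": 0.045},
  {"dp": [0, -0.039, -0.025], "rot": [0.016, 0.016, -0.165], "grip": 0.045},
  {"dp": [0, -0.039, -0.025], "rot": [0.016, 0.016, -0.165], "grip": 0.045},
  {"dp": [0, 0, 0], "rot": [0, 0, 0], "grip": 0.045},
])

```text
clock: 8.15
tcp_pos: [0.383, -0.2807, 0.1389]
orientation: [2.88, 0.161, -0.003]
contact_force: [-0.4, 1.0, -0.1]
grip_width: 0.0449
```

```bash
sed -i 's/^P=.*/P=[0.652,0.109,0.288]/' h.py
python3 - <<'E'
from h import *
f=imaging.grab_frame("wrist"); np.save("w3.npy",f,allow_pickle=True)
cv2.imwrite("pics/w3.png",cv2.resize(f["img"][:,:,::-1],(800,600)))
print(get_obs()["joints"])
S=Rn.from_euler('z',np.arctan2(-.0099,.209))
c=np.array([.400,-.275,.006])
go(c+S.apply([0,-.047,.10]),S*RS)
for y,z in [(-106,11),(-16,11),(106,6)]: print(y,(proj(f,c+S.apply([0,y/1e3,z/1e3]))[0]*800/512).round(0))
E
```

```text
[ 1.23948029  0.39859782 -1.05946626  2.17016476  0.8168908   0.87326484
 -0.2307019 ]
t 8.2 d [ 0.0142 -0.0427 -0.0339] w [-0.0033 -0.0149 -0.1611] N 1 per row [ 0.0142 -0.0427 -0.0339] [-0.0033 -0.0149 -0.1611]
-106 [399. 379.]
-16 [426. 258.]
106 [482.  -4.]
```

View pics/w3.png

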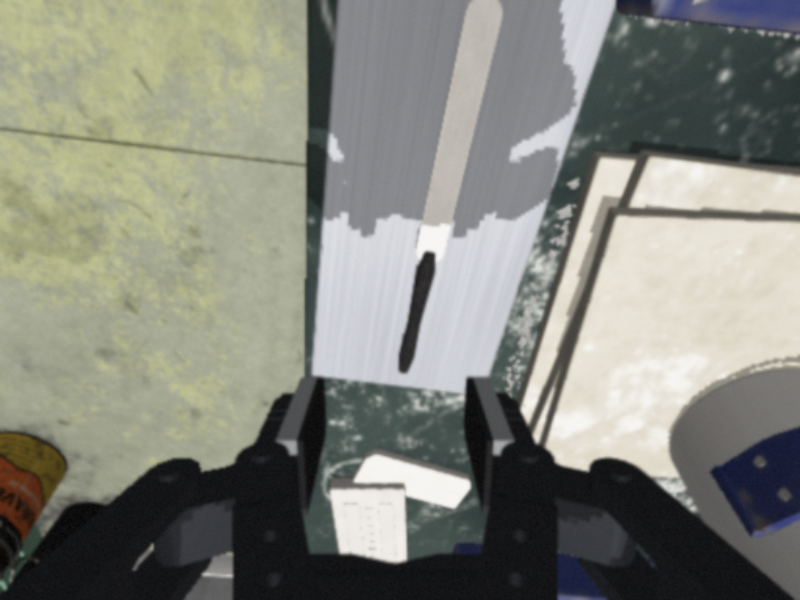

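Run:
```python
from h import *
f=np.load("w3.npy",allow_pickle=True).item()
Q=lambda x,y:(np.array([x,y])+.5)*.64-.5
h=atz(f,Q(404,372),.016);m=atz(f,Q(430.5,253),.016);t=atz(f,Q(487,0),.012)
print(h,m,t,np.linalg.norm(m-h),np.linalg.norm(t-h))
d=(m-h+t-m);yaw=np.arctan2(-d[0],d[1]);print("yaw",yaw)
S=Rn.from_euler('z',yaw); c=np.r_[(h+t)/2,.006];print(c)
go(c+S.apply([0,-.047,.06]),S*RS)
go(c+S.apply([0,-.047,.004]),S*RS)
```

```text
[ 0.39716909 -0.37524368] [ 0.40127952 -0.28829478] [ 0.40741323 -0.17021559] 0.08704599844839572 0.2052838533153177
yaw -0.049923071345105104
[ 0.40229116 -0.27272963  0.006     ]
t 8.2 d [ 0.0164 -0.0405 -0.0739] w [-0.0034 -0.0149 -0.1637] N 2 per row [ 0.0082 -0.0202 -0.037 ] [-0.0017 -0.0074 -0.0819]
t 8.2 d [ 0.0164 -0.0405 -0.1299] w [-0.0034 -0.0149 -0.1637] N 3 per row [ 0.0055 -0.0135 -0.0433] [-0.0011 -0.005  -0.0546]
```

Request:
send_rows([
  {"dp": [0.008, -0.02, -0.025], "rot": [-0.001, -0.007, -0.08], "grip": 0.04},
  {"dp": [0.008, -0.02, -0.025], "rot": [-0.001, -0.007, -0.08], "grip": 0.04},
  {"dp": [0, 0, -0.02], "rot": [0, 0, 0], "grip": 0.04},
  {"dp": [0, 0, 0], "rot": [0, 0, 0], "grip": 0.04},
])

```text
clock: 8.7
tcp_pos: [0.403, -0.3176, 0.0726]
orientation: [2.876, -0.061, 0.002]
contact_force: [0.5, -0.1, -0.2]
grip_width: 0.0403
```

```bash
cat >> h.py <<'E'
YS=-.05; S0=Rn.from_euler('z',YS); C0=np.array([.402,-.272,.006])
E
python3 - <<'E'
from h import *
print(get_obs()["joints"])
go(C0+S0.apply([0,-.047,.004]),S0*RS)
E
```

```text
[ 1.1146637   0.55467616 -0.89268002  2.1347555   0.99905014  0.83780687
 -0.49492224]
t 8.7 d [-0.0033 -0.0013 -0.0626] w [ 0.0035  0.0068 -0.0086] N 2 per row [-0.0017 -0.0006 -0.0313] [ 0.0017  0.0034 -0.0043]
```

Request:
send_rows([
  {"dp": [-0.001, 0, -0.02], "rot": [0.002, 0.003, -0.004], "grip": 0.035},
  {"dp": [-0.001, 0, -0.02], "rot": [0.002, 0.003, -0.004], "grip": 0.03},
  {"dp": [-0.001, -0.001, -0.015], "rot": [0, 0, 0], "grip": 0.025},
  {"dp": [0, 0, 0], "rot": [0, 0, 0], "grip": 0.025},
])

```text
clock: 9.2
tcp_pos: [0.4039, -0.3177, 0.0236]
orientation: [2.875, -0.063, 0.006]
contact_force: [0.5, -0.3, 0.1]
grip_width: 0.0249
```

Run:
```python
from h import *
print(get_obs()["contact_force"])
go(C0+S0.apply([0,-.047,.004]),S0*RS)
```

```text
[ 0.48507726 -0.25864198  0.10876218]
t 9.2 d [-0.0042 -0.0013 -0.0136] w [ 0.0047  0.0099 -0.0074] N 1 per row [-0.0042 -0.0013 -0.0136] [ 0.0047  0.0099 -0.0074]
```

Request:
send_rows([
  {"dp": [-0.004, -0.001, -0.009], "rot": [0.004, 0.008, -0.007], "grip": 0.025},
  {"dp": [-0.002, 0, -0.005], "rot": [0, 0, 0], "grip": 0.025},
  {"dp": [0, 0, 0], "rot": [0, 0, 0], "grip": 0.0},
  {"dp": [0, 0, 0], "rot": [0, 0, 0], "grip": 0.0},
  {"dp": [0, 0, 0], "rot": [0, 0, 0], "grip": 0.0},
  {"dp": [0, 0, 0], "rot": [0, 0, 0], "grip": 0.0},
], grip_force=80)

```text
clock: 9.95
tcp_pos: [0.3992, -0.3191, 0.0121]
orientation: [2.876, -0.072, -0.001]
contact_force: [0.3, -0.9, -0.4]
grip_width: 0.0078
```

Run:
```python
from h import *
print(get_obs()["contact_force"],get_obs()["grip_width"])
go(C0+S0.apply([0,-.047,.004]),S0*RS)
f=imaging.grab_frame("wrist")
cv2.imwrite("pics/w4.png",f["img"][:,:,::-1])
```

```text
[ 0.26513766 -0.92689082 -0.3660689 ] 0.007809186286797681
t 9.95 d [ 0.0004  0.0001 -0.0021] w [ 0.003   0.0056 -0.001 ] N 1 per row [ 0.0004  0.0001 -0.0021] [ 0.003   0.0056 -0.001 ]
```

View pics/w4.png

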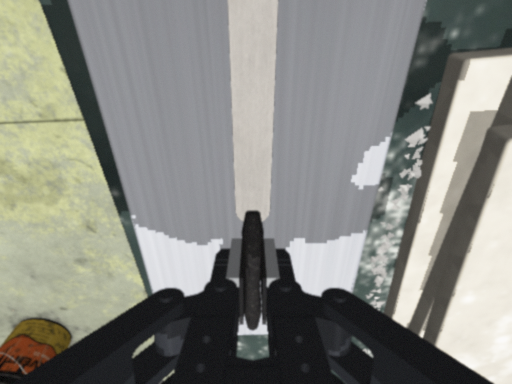

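```bash
cat >> h.py <<'E'
def spat(U,n=0,v=18,pitch=28,g=(0,-.047,.006)):
    """TCP pos, R for blade tip at slope coordinate U, underside plane at n"""
    a=np.radians(pitch)
    Rz=Rn.from_euler('z',P[2])
    Sp=Rz*Rn.from_matrix(np.stack([[0,-1,0],[np.cos(a),0,np.sin(a)],[-np.sin(a),0,np.cos(a)]],1))
    tip=toW(P,face(U,v,n+5))[0]
    return tip+Sp.apply(np.array(g)-[0,.106,.005]), Sp*RS
E
python3 - <<'E'
from h import *
p,R=spat(25,45); print(p, spat(82)[0]); go(p,R,.05,.11)
E
```

```text
[0.44365685 0.06605446 0.09493797] [0.51216816 0.08634997 0.0819652 ]
t 10.0 d [0.0444 0.3851 0.0828] w [ 0.4152 -0.3187 -1.2061] N 11 per row [0.004  0.035  0.0075] [ 0.0377 -0.029  -0.1096]
```

Request:
send_rows([
  {"dp": [0, 0, 0.01], "rot": [0, 0, 0], "grip": 0.0},
  {"dp": [0, 0, 0.03], "rot": [0, 0, 0], "grip": 0.0},
  {"dp": [0, 0, 0.04], "rot": [0, 0, 0], "grip": 0.0},
  {"dp": [0, 0, 0.04], "rot": [0, 0, 0], "grip": 0.0},
  {"dp": [0, 0, 0.04], "rot": [0, 0, 0], "grip": 0.0},
  {"dp": [0, 0, 0.04], "rot": [0, 0, 0], "grip": 0.0},
  {"dp": [0, 0, 0], "rot": [0, 0, 0], "grip": 0.0},
])

```text
clock: 10.88
tcp_pos: [0.3989, -0.317, 0.2213]
orientation: [2.876, -0.067, -0.002]
contact_force: [1.7, 0.8, -0.3]
grip_width: 0.0076
```

Run:
```python
from h import *
o=get_obs();print(o["joints"],o["grip_width"],o["contact_force"])
p,R=spat(25,45);go(p,R,.05,.11)
```

```text
[ 1.31780856  0.31898282 -1.07787903  2.01467002  0.64893911  1.00825339
 -0.14079353] 0.007641503756413882 [ 1.66266417  0.82438268 -0.28256182]
t 10.88 d [ 0.0448  0.3831 -0.1264] w [ 0.4154 -0.3189 -1.2095] N 11 per row [ 0.0041  0.0348 -0.0115] [ 0.0378 -0.029  -0.11  ]
```

Request:
send_rows([
  {"dp": [0.016, 0.035, 0], "rot": [0.038, -0.029, -0.11], "grip": 0.0},
  {"dp": [0.016, 0.035, 0], "rot": [0.038, -0.029, -0.11], "grip": 0.0},
  {"dp": [0.016, 0.035, 0], "rot": [0.038, -0.029, -0.11], "grip": 0.0},
  {"dp": [0.01, 0.035, 0], "rot": [0.038, -0.029, -0.11], "grip": 0.0},
  {"dp": [0.004, 0.035, 0], "rot": [0.038, -0.029, -0.11], "grip": 0.0},
  {"dp": [0.0, 0.035, 0], "rot": [0.038, -0.029, -0.11], "grip": 0.0},
  {"dp": [0.0, 0.035, 0], "rot": [0.038, -0.029, -0.11], "grip": 0.0},
  {"dp": [0, 0.035, 0], "rot": [0.038, -0.029, -0.11], "grip": 0.0},
  {"dp": [0, 0.035, 0], "rot": [0.038, -0.029, -0.11], "grip": 0.0},
  {"dp": [0, 0.035, 0], "rot": [0.038, -0.029, -0.11], "grip": 0.0},
  {"dp": [0, 0.035, 0], "rot": [0.038, -0.029, -0.11], "grip": 0.0},
  {"dp": [0, 0, 0], "rot": [0, 0, 0], "grip": 0.0},
])

```text
clock: 12.38
tcp_pos: [0.4521, 0.0812, 0.2138]
orientation: [-2.318, 1.801, -0.18]
contact_force: [0.4, -0.1, -0.3]
grip_width: 0.0079
```

Run:
```python
from h import *
o=get_obs();print(o["joints"],o["grip_width"],o["contact_force"])
p,R=spat(30,45);go(p,R,.05,.11)
```

```text
[ 0.77574815  0.13398288 -1.11676538  2.17398129  0.17702091  0.67974489
 -1.76935083] 0.007858868176641647 [ 0.35731128 -0.13315901 -0.25428257]
t 12.38 d [-0.0042 -0.0139 -0.1165] w [-0.0273 -0.0006  0.0352] N 3 per row [-0.0014 -0.0046 -0.0388] [-0.0091 -0.0002  0.0117]
```

Request:
send_rows([
  {"dp": [0, -0.005, -0.039], "rot": [-0.009, 0, 0.012], "grip": 0.0},
  {"dp": [0, -0.005, -0.035], "rot": [-0.009, 0, 0.012], "grip": 0.0},
  {"dp": [0, -0.003, -0.035], "rot": [-0.009, 0, 0.012], "grip": 0.0},
  {"dp": [0, 0, 0], "rot": [0, 0, 0], "grip": 0.0},
])

```text
clock: 12.88
tcp_pos: [0.4508, 0.0644, 0.1004]
orientation: [-2.374, 1.766, -0.2]
contact_force: [0.1, -0.0, -0.4]
grip_width: 0.0077
```

Run:
```python
from h import *
o=get_obs();print(o["joints"],o["grip_width"],o["contact_force"])
p,R=spat(35,30);go(p,R,.05,.11)
f=imaging.grab_frame("wrist"); np.save("w5.npy",f,allow_pickle=True)
cv2.imwrite("pics/w5.png",cv2.resize(f["img"][:,:,::-1],(800,600)))
B=lambda X:(np.array(X)*800/512).round(0)
tr=Rn.from_rotvec(o["orientation"]); Sp=tr*RS.inv(); c=o["tcp_pos"]-Sp.apply([0,-.047,.006])
for y,z in [(-16,11),(40,6),(106,6)]: print("sp",y,B(proj(f,c+Sp.apply([0,y/1e3,z/1e3]))[0]))
for n,X in dict(slotL=face(45,48,10),slotR=face(45,-12,10),sL0=face(45,48,0),cFR=face(45,-37,14),cFL=face(45,73,14),ir=face(0,-110,0),il=face(0,110,0)).items(): print(n,B(proj(f,toW(P,X))[0]))
```

```text
[ 0.49438771  0.33967711 -0.87119769  2.29277486  0.61660755  0.47345065
 -2.12973906] 0.007725679928917438 [ 0.06925666 -0.02829029 -0.41214781]
t 12.88 d [ 0.0081  0.0061 -0.014 ] w [ 0.0046 -0.0043 -0.0035] N 1 per row [ 0.0081  0.0061 -0.014 ] [ 0.0046 -0.0043 -0.0035]
sp -16 [396. 331.]
sp 40 [396. 120.]
sp 106 [ 397. -351.]
slotL [ 234. -337.]
slotR [ 530. -335.]
sL0 [ 246. -314.]
cFR [ 663. -348.]
cFL [  99. -353.]
ir [858. -58.]
il [ 46. -58.]
```

View pics/w5.png

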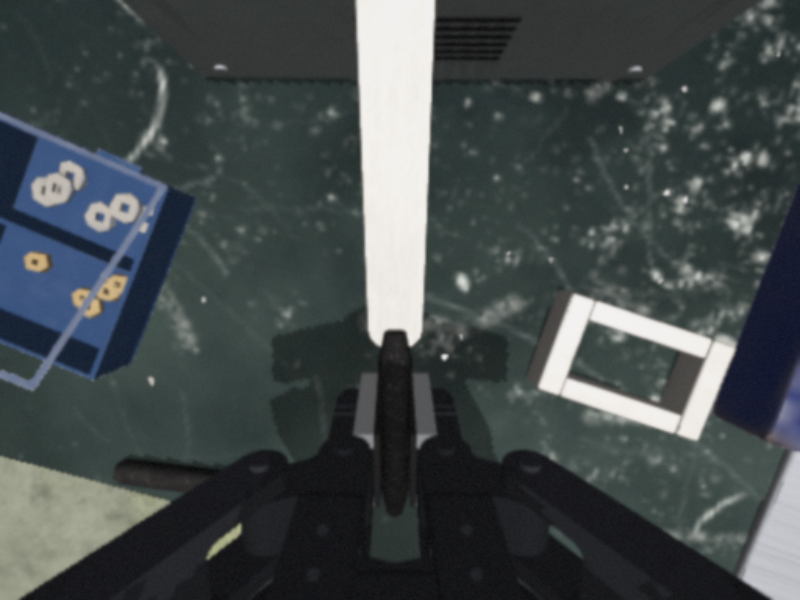

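Request:
send_rows([
  {"dp": [0.008, 0.006, -0.014], "rot": [0.004, -0.004, -0.003], "grip": 0.0},
  {"dp": [0.006, 0.002, -0.012], "rot": [0, 0, 0], "grip": 0.0},
  {"dp": [0.006, 0.002, -0.01], "rot": [0, 0, 0], "grip": 0.0},
  {"dp": [0, 0, 0], "rot": [0, 0, 0], "grip": 0.0},
])

```text
clock: 13.42
tcp_pos: [0.4775, 0.0741, 0.0712]
orientation: [-2.357, 1.766, -0.215]
contact_force: [0.4, -0.2, -0.3]
grip_width: 0.0073
```

```bash
cat >> h.py <<'E'
def tipnow(g=(0,-.047,.006)):
    o=get_obs(); Sp=Rn.from_rotvec(o["orientation"])*RS.inv(); t=o["tcp_pos"]-Sp.apply(np.array(g)-[0,.106,.005])
    q=Rn.from_euler('z',-P[2]).apply(t-[P[0],P[1],0])*1e3; a=np.radians(28)
    dx,dz=q[0]+75,q[2]-110
    e=Sp.apply([0,1,0]); 
    return t,np.round([dx*np.cos(a)+dz*np.sin(a),q[1],-dx*np.sin(a)+dz*np.cos(a)],1),np.degrees(np.arcsin(e[2])).round(1)
E
python3 - <<'E'
from h import *
o=get_obs();print(o["joints"],o["contact_force"],tipnow())
p,R=spat(35,0);go(p,R,.05,.11)
C=np.zeros((600,800,3),np.uint8)
for nm,x0,y0,w,h,s,ox in [("side",180,155,66,90,6,0),("top",195,115,90,70,4.4,400)]:
    f=imaging.grab_frame(nm); im=crop(f["img"],x0,y0,w,h,s)
    Sp=Rn.from_rotvec(o["orientation"])*RS.inv();t=tipnow()[0]
    D=lambda X:tuple(((proj(f,X)[0]-[x0,y0]+.5)*s-.5).astype(int))
    for X,c in [(t,(0,0,255)),(t-Sp.apply([0,.06,0]),(0,255,255)),(toW(P,face(45,18,10))[0],(0,255,0)),(toW(P,face(45,-37,14))[0],(255,0,0)),(toW(P,face(45,73,14))[0],(255,0,0)),(toW(P,face(0,110,0))[0],(255,0,255))]:
        print(nm,D(X)); cv2.circle(im,D(X),2,c,1)
    C[:im.shape[0],ox:ox+im.shape[1]]=im[:, :800-ox]
cv2.imwrite("pics/c2.png",C)
E
```

```text
[ 0.36249066  0.41583466 -0.7497564   2.27012361  0.76903479  0.42036566
 -2.28294586] [ 0.35591454 -0.24657704 -0.34380229] (array([0.60674516, 0.11211026, 0.14367399]), array([44.5, 15.8, 14.5]), np.float64(28.7))
t 13.43 d [-0.0051  0.0005 -0.0113] w [-0.0001  0.0118  0.0035] N 1 per row [-0.0051  0.0005 -0.0113] [-0.0001  0.0118  0.0035]
side (np.int64(279), np.int64(251))
side (np.int64(398), np.int64(305))
side (np.int64(273), np.int64(261))
side (np.int64(296), np.int64(177))
side (np.int64(256), np.int64(339))
side (np.int64(324), np.int64(460))
top (np.int64(192), np.int64(204))
top (np.int64(218), np.int64(287))
top (np.int64(187), np.int64(202))
top (np.int64(269), np.int64(177))
top (np.int64(107), np.int64(229))
top (np.int64(73), np.int64(303))
```

View pics/c2.png

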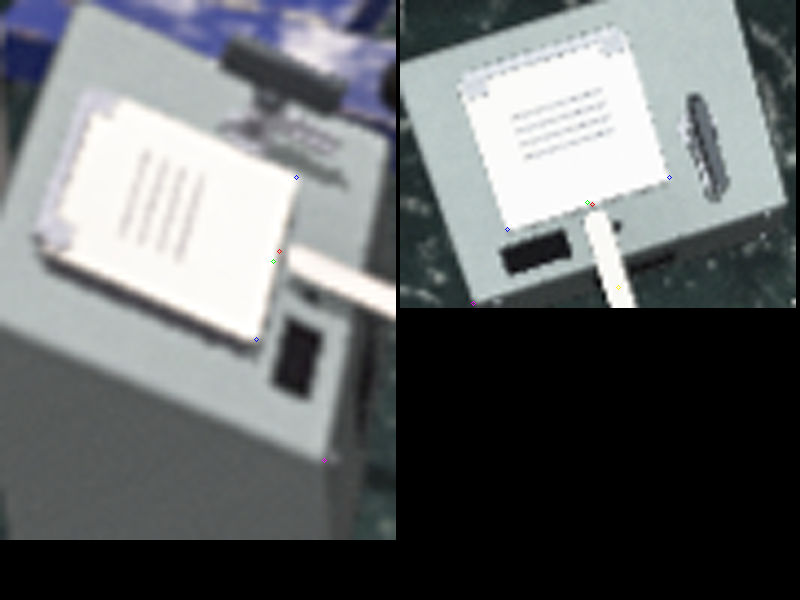

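```bash
sed -i 's/g=(0,-.047,.006)/g=(0,-.044,.006)/' h.py
python3 - <<'E'
from h import *
print(tipnow())
p,R=spat(30,0);go(p,R)
E
```

```text
(array([0.60393338, 0.111191  , 0.14244935]), array([41.3, 15.8, 14.8]), np.float64(28.7))
t 13.53 d [-0.0065  0.0002 -0.0124] w [0.0001 0.0122 0.0037] N 1 per row [-0.0065  0.0002 -0.0124] [0.0001 0.0122 0.0037]
```

Request:
send_rows([
  {"dp": [-0.007, 0, -0.004], "rot": [0, 0.008, 0.004], "grip": 0.0},
  {"dp": [0, 0, -0.007], "rot": [0, 0.006, 0], "grip": 0.0},
  {"dp": [0, 0, -0.002], "rot": [0, 0, 0], "grip": 0.0},
  {"dp": [0, 0, 0], "rot": [0, 0, 0], "grip": 0.0},
])

```text
clock: 14.02
tcp_pos: [0.4698, 0.0731, 0.0588]
orientation: [-2.367, 1.768, -0.2]
contact_force: [0.3, 0.6, 0.1]
grip_width: 0.0074
```

Run:
```python
from h import *
print(get_obs()["contact_force"],tipnow())
p,R=spat(30,0);go(p,R)
p,R=spat(82,0);go(p,R)
```

```text
[0.28800463 0.55180919 0.12764986] (array([0.5973323 , 0.11087791, 0.12812839]), array([28.9, 17.3,  5.2]), np.float64(27.9))
t 14.03 d [0.0009 0.0009 0.0002] w [ 0.0007 -0.0013  0.0005] N 1 per row [0.0009 0.0009 0.0002] [ 0.0007 -0.0013  0.0005]
t 14.03 d [0.0449 0.014  0.0246] w [ 0.0007 -0.0013  0.0005] N 1 per row [0.0449 0.014  0.0246] [ 0.0007 -0.0013  0.0005]
```

Request:
send_rows([
  {"dp": [0.009, 0.0028, 0.0048], "rot": [0, 0, 0], "grip": 0.0},
  {"dp": [0.009, 0.0028, 0.0048], "rot": [0, 0, 0], "grip": 0.0},
  {"dp": [0.009, 0.0028, 0.0048], "rot": [0, 0, 0], "grip": 0.0},
  {"dp": [0, 0, 0], "rot": [0, 0, 0], "grip": 0.0},
])

```text
clock: 14.52
tcp_pos: [0.5, 0.0828, 0.0749]
orientation: [-2.366, 1.767, -0.201]
contact_force: [0.4, -0.0, -0.5]
grip_width: 0.0077
```

Run:
```python
from h import *
print(get_obs()["contact_force"],get_obs()["moment"],tipnow())
p,R=spat(82,0);go(p,R)
```

```text
[ 0.44310319 -0.01148766 -0.51059531] [-0.06136618  0.23820863 -0.04474008] (array([0.62738901, 0.12051846, 0.14453177]), array([64.5, 18. ,  4.8]), np.float64(28.0))
t 14.53 d [0.0147 0.0043 0.0084] w [-0.0004  0.0003  0.0003] N 1 per row [0.0147 0.0043 0.0084] [-0.0004  0.0003  0.0003]
```

```bash
cat >> h.py <<'E'
def lever(th,r=.077,off=.003,pitch=28,g=(0,-.044,.006)):
    a=np.radians(208)-np.asarray(th); H=face(145,18,12)
    X=np.stack([H[0]+r*np.cos(a)-off*np.sin(a),0*a+.018,H[2]+r*np.sin(a)+off*np.cos(a)],-1)
    return toW(P,X)
E
python3 - <<'E'
from h import *
th=np.arange(0,2.2,.15); W=lever(th); print(W[0],tipnow()[0],(W[0]-tipnow()[0]).round(4))
for t,d in zip(th[1:],np.diff(W,axis=0)): print(round(t,2),d.round(4))
E
```

```text
[0.62849271 0.12080949 0.14987059] [0.62738901 0.12051846 0.14453177] [0.0011 0.0003 0.0053]
0.15 [-0.0048 -0.0014  0.0104]
0.3 [-0.0033 -0.001   0.011 ]
0.45 [-0.0017 -0.0005  0.0114]
0.6 [-0.     -0.      0.0115]
0.75 [0.0016 0.0005 0.0114]
0.9 [0.0032 0.001  0.011 ]
1.05 [0.0048 0.0014 0.0104]
1.2 [0.0062 0.0018 0.0095]
1.35 [0.0075 0.0022 0.0085]
1.5 [0.0087 0.0026 0.0072]
1.65 [0.0096 0.0028 0.0058]
1.8 [0.0103 0.0031 0.0042]
1.95 [0.0108 0.0032 0.0026]
2.1 [0.011  0.0033 0.0008]
```

Request:
send_rows([
  {"dp": [0.003, 0.001, 0.002], "rot": [0, 0, 0], "grip": 0.0},
  {"dp": [-0.001, 0, 0.005], "rot": [0, 0, 0], "grip": 0.0},
  {"dp": [-0.005, -0.0014, 0.0104], "rot": [0, 0, 0], "grip": 0.0},
  {"dp": [-0.003, -0.001, 0.011], "rot": [0, 0, 0], "grip": 0.0},
  {"dp": [0, 0, 0], "rot": [0, 0, 0], "grip": 0.0},
], grip_force=120)

```text
clock: 15.15
tcp_pos: [0.492, 0.0808, 0.1047]
orientation: [-2.367, 1.768, -0.2]
contact_force: [1.1, 0.8, -2.1]
grip_width: 0.006
```

```bash
cat >> h.py <<'E'
def status():
    o=get_obs();t,q,pt=tipnow();print("F",o["contact_force"].round(1),"M",o["moment"].round(2),"w",o["grip_width"],"tip",t.round(4),q,pt)
    th=np.arange(0,2.4,.01); W=lever(th); i=np.argmin(np.linalg.norm(W-t,axis=1)); print("theta~",th[i],"err",(W[i]-t).round(4)); return th[i]
E
python3 - <<'E'
from h import *
status(); print(get_obs()["joints"])
E
```

```text
F [ 1.1  0.8 -2.1] M [-0.06  0.28  0.05] w 0.005999104826456992 tip [0.6196 0.1186 0.174 ] [71.2 18.4 34.6] 27.9
theta~ 0.34 err [ 0.0002 -0.0004  0.0003]
[ 0.44287104  0.39576826 -0.85016275  2.20265791  0.64074472  0.52478381
 -2.15348746]
```

Request:
send_rows([
  {"dp": [-0.0015, -0.0005, 0.0114], "rot": [0, 0, 0], "grip": 0.0},
  {"dp": [0, 0, 0.0115], "rot": [0, 0, 0], "grip": 0.0},
  {"dp": [0.0016, 0.0005, 0.0114], "rot": [0, 0, 0], "grip": 0.0},
  {"dp": [0.0032, 0.001, 0.011], "rot": [0, 0, 0], "grip": 0.0},
  {"dp": [0, 0, 0], "rot": [0, 0, 0], "grip": 0.0},
])

```text
clock: 15.78
tcp_pos: [0.4939, 0.081, 0.1515]
orientation: [-2.37, 1.77, -0.199]
contact_force: [0.9, 0.6, -2.0]
grip_width: 0.0057
```

Run:
```python
from h import *
status(); t=tipnow()[0]
th=[1.05,1.2,1.35,1.5,1.65,1.8,1.95,2.1]; print((np.diff(np.r_[[t],lever(th)],axis=0)).round(4))
C=np.zeros((480,800,3),np.uint8)
for nm,x0,y0,w,h,s,ox in [("side",175,125,90,110,4.36,0),("top",195,105,90,90,4.4,400)]:
    f=imaging.grab_frame(nm); im=crop(f["img"],x0,y0,w,h,s)
    D=lambda X:tuple(((proj(f,X)[0]-[x0,y0]+.5)*s-.5).astype(int))
    cv2.circle(im,D(t),2,(0,0,255),1)
    C[:im.shape[0],ox:ox+im.shape[1]]=im[:480]
cv2.imwrite("pics/c3.png",C)
```

```text
F [ 0.9  0.6 -2. ] M [-0.07  0.47  0.01] w 0.005728413232260454 tip [0.6216 0.1189 0.2204] [94.8 18.1 74.6] 27.7
theta~ 0.93 err [ 0.0027  0.0007 -0.0016]
[[0.0067 0.0019 0.0067]
 [0.0062 0.0018 0.0095]
 [0.0075 0.0022 0.0085]
 [0.0087 0.0026 0.0072]
 [0.0096 0.0028 0.0058]
 [0.0103 0.0031 0.0042]
 [0.0108 0.0032 0.0026]
 [0.011  0.0033 0.0008]]
```

View pics/c3.png

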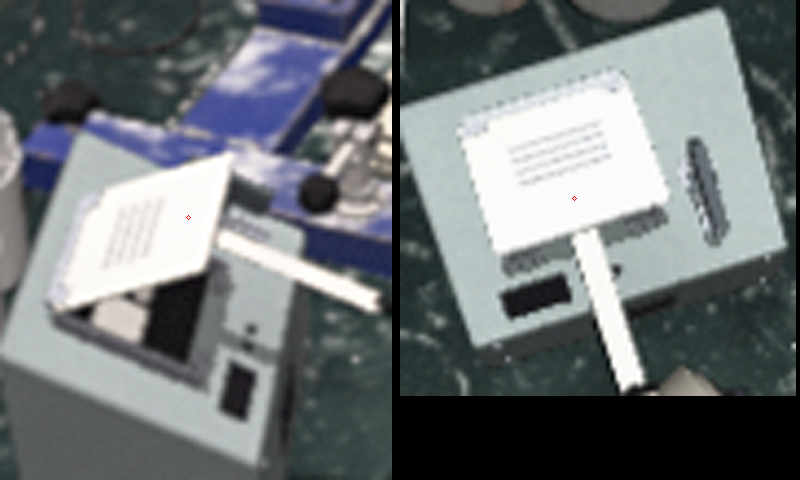

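```bash
cat >> h.py <<'E'
def coverpts(th,r=.1,off=.002):
    a=np.radians(208)-th;H=face(145,0,12)
    return toW(P,[[H[0]+r*np.cos(a)-off*np.sin(a),v,H[2]+r*np.sin(a)+off*np.cos(a)] for v in(-.037,.073)])
E
python3 - <<'E'
from h import *
fs=imaging.grab_frame("side");ft=imaging.grab_frame("top")
for th in [.5,.6,.7,.8,.9,1.0]:
    X=coverpts(th,off=-.002)
    print(th,((proj(fs,X)-[175,125]+.5)*4.36-.5).round(0).tolist(),((proj(ft,X)-[195,105]+.5)*4.4-.5+[400,0]).round(0).tolist())
# spatula: blade/handle junction where visible
o=get_obs();Sp=Rn.from_rotvec(o["orientation"])*RS.inv();t=tipnow()[0]
for b in (0,3,5,8):
    R2=Rn.from_rotvec(Sp.apply([1,0,0])*np.radians(-b))
    q=o["tcp_pos"]+R2.apply(Sp.apply(np.array([0,-.016,.006])-[0,-.044,.006]));q2=o["tcp_pos"]+R2.apply(Sp.apply(np.array([0,.06,.006])-[0,-.044,.006]))
    print(b,[((proj(fs,x)[0]-[175,125]+.5)*4.36-.5).round(0) for x in(q,q2)])
E
```

```text
0.5 [[249.0, 201.0], [221.0, 318.0]] [[675.0, 222.0], [505.0, 276.0]]
0.6 [[247.0, 188.0], [218.0, 305.0]] [[674.0, 217.0], [503.0, 272.0]]
0.7 [[243.0, 175.0], [214.0, 292.0]] [[673.0, 211.0], [501.0, 266.0]]
0.8 [[238.0, 162.0], [208.0, 278.0]] [[672.0, 203.0], [498.0, 259.0]]
0.9 [[231.0, 150.0], [200.0, 266.0]] [[670.0, 194.0], [495.0, 250.0]]
1.0 [[222.0, 138.0], [191.0, 253.0]] [[668.0, 183.0], [491.0, 240.0]]
0 [array([374., 301.]), array([261., 250.])]
3 [array([373., 302.]), array([257., 256.])]
5 [array([373., 303.]), array([255., 260.])]
8 [array([372., 305.]), array([252., 267.])]
```

Request:
send_rows([
  {"dp": [0.006, 0.0018, 0.008], "rot": [0, 0, 0], "grip": 0.0},
  {"dp": [0.0062, 0.0018, 0.0095], "rot": [0, 0, 0], "grip": 0.0},
  {"dp": [0.0075, 0.0022, 0.0085], "rot": [0, 0, 0], "grip": 0.0},
  {"dp": [0.0087, 0.0026, 0.0072], "rot": [0, 0, 0], "grip": 0.0},
  {"dp": [0, 0, 0], "rot": [0, 0, 0], "grip": 0.0},
])

```text
clock: 16.6
tcp_pos: [0.523, 0.0898, 0.1856]
orientation: [-2.372, 1.771, -0.195]
contact_force: [-0.6, 0.8, -1.3]
grip_width: 0.0058
```

Run:
```python
from h import *
th0=status(); t=tipnow()[0];print(get_obs()["joints"])
th=[1.65,1.8,1.95,2.1,2.2]; print((np.diff(np.r_[[t],lever(th)],axis=0)).round(4))
```

```text
F [-0.6  0.8 -1.3] M [-0.09  0.19 -0.03] w 0.00582341541412224 tip [0.6509 0.1278 0.2541] [137.7  18.3  90. ] 27.6
theta~ 1.52 err [ 0.001  -0.     -0.0009]
[ 0.55400428  0.33482261 -0.97962245  2.05816563  0.45663369  0.71709608
 -1.97169129]
[[ 0.0094  0.0024  0.004 ]
 [ 0.0103  0.0031  0.0042]
 [ 0.0108  0.0032  0.0026]
 [ 0.011   0.0033  0.0008]
 [ 0.0074  0.0022 -0.0004]]
```

Request:
send_rows([
  {"dp": [0.0096, 0.0026, 0.0045], "rot": [0, 0, 0], "grip": 0.0},
  {"dp": [0.0103, 0.0031, 0.0042], "rot": [0, 0, 0], "grip": 0.0},
  {"dp": [0.0108, 0.0032, 0.0026], "rot": [0, 0, 0], "grip": 0.0},
  {"dp": [0.011, 0.0033, 0.0008], "rot": [0, 0, 0], "grip": 0.0},
  {"dp": [0, 0, 0], "rot": [0, 0, 0], "grip": 0.0},
])

```text
clock: 17.23
tcp_pos: [0.568, 0.1033, 0.1982]
orientation: [-2.372, 1.77, -0.195]
contact_force: [0.1, -0.5, -0.6]
grip_width: 0.0059
```

Run:
```python
from h import *
status(); t=tipnow()[0];print(get_obs()["joints"])
print((lever([2.15,2.2])-t).round(4))
```

```text
F [ 0.1 -0.5 -0.6] M [-0.06  0.27  0.15] w 0.005887744189796427 tip [0.6959 0.1412 0.2668] [185.1  18.4  79.2] 27.6
theta~ 2.15 err [ 0.0002 -0.0004 -0.0012]
[ 0.48963129  0.39716943 -0.94917047  1.94797167  0.49154358  0.78582032
 -1.98954181]
[[ 0.0002 -0.0004 -0.0012]
 [ 0.0039  0.0007 -0.0015]]
```

Request:
send_rows([
  {"dp": [0.004, 0.001, -0.001], "rot": [0, 0, 0], "grip": 0.0},
  {"dp": [0.001, 0, 0], "rot": [0, 0, 0], "grip": 0.0},
  {"dp": [-0.02, -0.006, -0.005], "rot": [0, 0, 0], "grip": 0.0},
  {"dp": [-0.03, -0.009, 0], "rot": [0, 0, 0], "grip": 0.0},
  {"dp": [-0.03, -0.009, 0], "rot": [0, 0, 0], "grip": 0.0},
  {"dp": [0, 0, 0], "rot": [0, 0, 0], "grip": 0.0},
])

```text
clock: 17.98
tcp_pos: [0.4917, 0.0801, 0.1921]
orientation: [-2.371, 1.768, -0.196]
contact_force: [0.3, -0.2, -0.7]
grip_width: 0.0057
```

Run:
```python
from h import *
status()
C=np.zeros((480,800,3),np.uint8)
for nm,x0,y0,w,h,s,ox in [("side",165,105,90,110,4.36,0),("top",195,95,90,105,4.4,400)]:
    f=imaging.grab_frame(nm); im=crop(f["img"],x0,y0,w,h,s)
    for th,c in [(1.8,(0,0,255)),(1.95,(0,200,255)),(2.1,(0,255,0)),(2.25,(255,0,0))]:
        X=coverpts(th,off=.002); 
        q=((proj(f,X)-[x0,y0]+.5)*s-.5).astype(int); print(nm,th,q.tolist())
        for a in q: cv2.circle(im,tuple(int(v) for v in a),2,c,1)
    C[:min(480,im.shape[0]),ox:ox+im.shape[1]]=im[:480]
cv2.imwrite("pics/c4.png",C)
S=S0; go(C0+S.apply([0,-.044,.15]),S*RS)
```

```text
F [ 0.3 -0.2 -0.7] M [-0.1   0.17  0.  ] w 0.005739781162662357 tip [0.6195 0.1181 0.2609] [111.9  18.  111.5] 27.7
theta~ 1.29 err [ 0.0194  0.0058 -0.019 ]
side 1.8 [[163, 158], [122, 270]]
side 1.95 [[139, 153], [96, 265]]
side 2.1 [[114, 151], [69, 262]]
side 2.25 [[90, 152], [44, 263]]
top 1.8 [[235, 114], [52, 172]]
top 1.95 [[227, 89], [44, 147]]
top 2.1 [[219, 64], [36, 122]]
top 2.25 [[212, 42], [29, 99]]
t 18.07 d [-0.0943 -0.397  -0.037 ] w [-0.4081  0.3184  1.2066] N 8 per row [-0.0118 -0.0496 -0.0046] [-0.051   0.0398  0.1508]
```

View pics/c4.png

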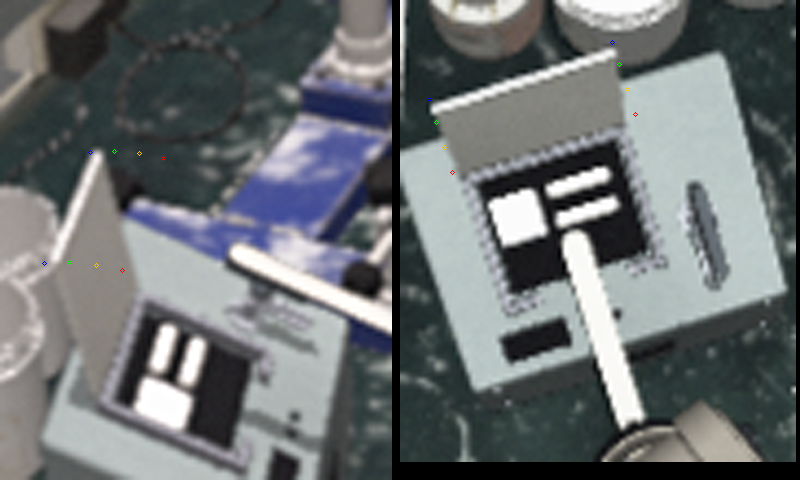

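Request:
send_rows([
  {"dp": [-0.03, -0.02, 0.01], "rot": [0, 0, 0], "grip": 0.0},
  {"dp": [0, -0.034, 0.01], "rot": [-0.037, 0.029, 0.11], "grip": 0.0},
  {"dp": [0, -0.034, 0.01], "rot": [-0.037, 0.029, 0.11], "grip": 0.0},
  {"dp": [0, -0.034, 0], "rot": [-0.037, 0.029, 0.11], "grip": 0.0},
  {"dp": [0, -0.034, 0], "rot": [-0.037, 0.029, 0.11], "grip": 0.0},
  {"dp": [0, -0.034, 0], "rot": [-0.037, 0.029, 0.11], "grip": 0.0},
  {"dp": [0, -0.034, 0], "rot": [-0.037, 0.029, 0.11], "grip": 0.0},
  {"dp": [-0.01, -0.034, 0], "rot": [-0.037, 0.029, 0.11], "grip": 0.0},
  {"dp": [-0.01, -0.034, 0], "rot": [-0.037, 0.029, 0.11], "grip": 0.0},
  {"dp": [-0.015, -0.034, 0], "rot": [-0.037, 0.029, 0.11], "grip": 0.0},
  {"dp": [-0.015, -0.034, 0], "rot": [-0.037, 0.029, 0.11], "grip": 0.0},
  {"dp": [-0.01, -0.034, 0], "rot": [-0.037, 0.029, 0.11], "grip": 0.0},
  {"dp": [0, 0, 0], "rot": [0, 0, 0], "grip": 0.0},
])

```text
clock: 19.7
tcp_pos: [0.4189, -0.3249, 0.2293]
orientation: [2.886, -0.006, -0.006]
contact_force: [0.1, 1.1, -0.1]
grip_width: 0.0058
```

Run:
```python
from h import *
print(get_obs()["joints"],get_obs()["grip_width"])
go(C0+S0.apply([0,-.047,.04]),S0*RS,.04)
```

```text
[ 1.33363923  0.37741927 -1.12976653  1.95785018  0.68652917  1.06714282
 -0.11927645] 0.00582733441281716
t 19.7 d [-0.0192  0.0059 -0.1833] w [-0.0066 -0.0036 -0.0451] N 5 per row [-0.0038  0.0012 -0.0367] [-0.0013 -0.0007 -0.009 ]
```

Request:
send_rows([
  {"dp": [-0.004, 0.001, -0.037], "rot": [-0.001, -0.001, -0.009], "grip": 0.0},
  {"dp": [-0.004, 0.001, -0.037], "rot": [-0.001, -0.001, -0.009], "grip": 0.0},
  {"dp": [-0.004, 0.001, -0.037], "rot": [-0.001, -0.001, -0.009], "grip": 0.0},
  {"dp": [-0.004, 0.001, -0.037], "rot": [-0.001, -0.001, -0.009], "grip": 0.0},
  {"dp": [-0.002, 0.001, -0.034], "rot": [-0.001, 0, -0.009], "grip": 0.0},
  {"dp": [0, 0, 0], "rot": [0, 0, 0], "grip": 0.0},
])

```text
clock: 20.45
tcp_pos: [0.4105, -0.3166, 0.0439]
orientation: [2.884, -0.083, 0.01]
contact_force: [1.2, 1.3, -0.4]
grip_width: 0.006
```

Run:
```python
from h import *
o=get_obs();print(o["joints"],o["contact_force"])
go(C0+S0.apply([0,-.047,.006]),S0*RS,.04)
f=imaging.grab_frame("wrist"); s=imaging.grab_frame("side")
C=np.zeros((480,800,3),np.uint8); C[:300,:400]=cv2.resize(f["img"][:,:,::-1],(400,300))
x0,y0,k=300,140,6; im=crop(s["img"],x0,y0,66,66,k)
Sp=Rn.from_rotvec(o["orientation"])*RS.inv()
for y,z in [(.106,.006),(0.04,.006),(-.016,.011),(-.106,.011)]:
    X=o["tcp_pos"]+Sp.apply(np.array([0,y,z])-[0,-.044,.006]); q=((proj(s,X)[0]-[x0,y0]+.5)*k-.5).astype(int); print(y,q+[400,0],proj(f,X)[0]*400/512); cv2.circle(im,tuple(int(v) for v in q),2,(0,0,255),1)
C[:396,400:796]=im
cv2.imwrite("pics/c5.png",C)
```

```text
[ 1.09562866  0.62280478 -0.88176899  2.13291106  1.07944992  0.82999024
 -0.5828502 ] [ 1.20758468  1.29038701 -0.35180764]
t 20.45 d [-0.0108 -0.0024 -0.0319] w [-0.0051  0.0148  0.006 ] N 1 per row [-0.0108 -0.0024 -0.0319] [-0.0051  0.0148  0.006 ]
0.106 [521 242] [ 198.60220443 -152.49072428]
0.04 [561 173] [198.22054355  70.24018452]
-0.016 [594 111] [198.10299385 172.12295778]
-0.106 [641  29] [197.95167277 263.9982531 ]
```

View pics/c5.png

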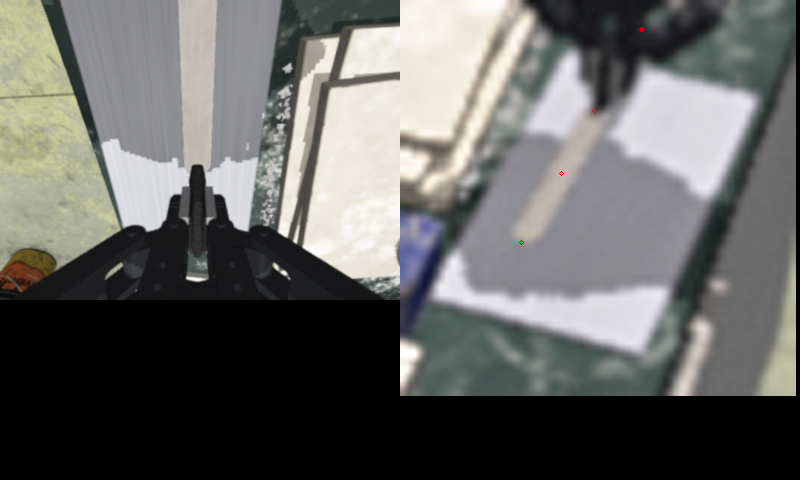

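Request:
send_rows([
  {"dp": [-0.005, -0.001, -0.014], "rot": [-0.003, 0.008, 0.003], "grip": 0.0},
  {"dp": [-0.003, -0.001, -0.01], "rot": [-0.002, 0.006, 0.002], "grip": 0.0},
  {"dp": [0, 0, -0.003], "rot": [0, 0, 0], "grip": 0.0},
  {"dp": [0, 0, 0], "rot": [0, 0, 0], "grip": 0.0},
])

```text
clock: 21.05
tcp_pos: [0.406, -0.3211, 0.0208]
orientation: [2.873, -0.076, 0.003]
contact_force: [0.1, -0.2, -0.4]
grip_width: 0.0059
```

Run:
```python
from h import *
o=get_obs();print(o["contact_force"],o["tcp_pos"])
go(C0+S0.apply([0,-.047,.006]),S0*RS,.04)
```

```text
[ 0.10608208 -0.24342036 -0.38712434] [ 0.40601141 -0.32113942  0.02081423]
t 21.05 d [-0.0064  0.0022 -0.0088] w [0.006  0.0085 0.002 ] N 1 per row [-0.0064  0.0022 -0.0088] [0.006  0.0085 0.002 ]
```

Request:
send_rows([
  {"dp": [0, 0, -0.005], "rot": [0.006, 0.008, 0.002], "grip": 0.0},
  {"dp": [0, 0, -0.003], "rot": [0, 0, 0], "grip": 0.0},
  {"dp": [0, 0, -0.001], "rot": [0, 0, 0], "grip": 0.0},
  {"dp": [0, 0, 0], "rot": [0, 0, 0], "grip": 0.0},
])

```text
clock: 21.55
tcp_pos: [0.4063, -0.3213, 0.0121]
orientation: [2.878, -0.072, -0.009]
contact_force: [-0.5, -0.8, 1.1]
grip_width: 0.0059
```

Run:
```python
from h import *
o=get_obs();print(o["contact_force"],o["moment"],o["tcp_pos"])
go(C0+S0.apply([0,-.047,.006]),S0*RS,.04)
```

```text
[-0.50205582 -0.75952629  1.10123992] [ 0.22806454  0.06650212 -0.05811602] [ 0.40632069 -0.32134994  0.01206076]
t 21.55 d [-0.0067  0.0024 -0.0001] w [0.0007 0.0004 0.0001] N 1 per row [-0.0067  0.0024 -0.0001] [0.0007 0.0004 0.0001]
```

Request:
send_rows([
  {"dp": [0, 0, 0], "rot": [0, 0, 0], "grip": 0.015},
  {"dp": [0, 0, 0], "rot": [0, 0, 0], "grip": 0.03},
  {"dp": [0, 0, 0], "rot": [0, 0, 0], "grip": 0.04},
  {"dp": [0, 0, 0], "rot": [0, 0, 0], "grip": 0.04},
  {"dp": [0, 0.004, 0.015], "rot": [0, 0, 0], "grip": 0.04},
  {"dp": [0, 0.008, 0.03], "rot": [0, 0, 0], "grip": 0.04},
  {"dp": [0, 0.01, 0.04], "rot": [0, 0, 0], "grip": 0.04},
  {"dp": [0, 0.01, 0.04], "rot": [0, 0, 0], "grip": 0.04},
  {"dp": [-0.01, -0.04, 0.04], "rot": [0, 0, 0], "grip": 0.04},
  {"dp": [-0.01, -0.05, 0.03], "rot": [0, 0, 0], "grip": 0.04},
  {"dp": [0, -0.05, 0.02], "rot": [0, 0, 0], "grip": 0.04},
  {"dp": [0, 0, 0], "rot": [0, 0, 0], "grip": 0.04},
], grip_force=20)

```text
clock: 23.05
tcp_pos: [0.3848, -0.4312, 0.2344]
orientation: [2.877, -0.067, -0.009]
contact_force: [0.1, 0.4, -0.8]
grip_width: 0.0401
```

Run:
```python
from h import *
o=get_obs();print(o["contact_force"],o["tcp_pos"],o["grip_width"])
C=np.zeros((600,800,3),np.uint8)
f=imaging.grab_frame("top");s=imaging.grab_frame("side")
im=crop(f["img"],190,95,220,165,3.6); C[:594,:792]=im
im=crop(s["img"],290,140,80,70,3.4); C[:im.shape[0],:im.shape[1]]=im
for y,z in[(-.106,.011),(-.016,.011),(.106,.006)]:
    print(y,((proj(f,C0+[.007,-.003,0]+S0.apply([0,y,z]))[0]-[190,95])*3.6).round(0))
cv2.imwrite("pics/c6.png",C)
```

```text
[ 0.10990803  0.40116923 -0.80044494] [ 0.38479067 -0.43119849  0.23443709] 0.040095632770331756
-0.106 [753. 482.]
-0.016 [651. 480.]
0.106 [510. 478.]
```

Run:
```python
from h import *
f=imaging.grab_frame("top");g=f["img"].mean(2)
# handle: dark pixels inside tray outline
tr=np.array([proj(f,[x,y,.006])[0] for x,y in[(.452,-.16),(.445,-.395),(.345,-.392),(.352,-.155)]])
m=np.zeros(g.shape,np.uint8);cv2.fillPoly(m,[tr.round().astype(int)],1)
ys,xs=np.where((m>0)&(g<70)); print(len(xs),xs.min(),xs.max(),ys.min(),ys.max())
a=atz(f,[xs.max(),ys[xs>=xs.max()-1].mean()],.016);b=atz(f,[xs.min(),ys[xs<=xs.min()+1].mean()],.016);print("handle ends",a,b)
print("expect",(C0+[.007,-.003,0]+S0.apply([0,-.106,0]))[:2],(C0+[.007,-.003,0]+S0.apply([0,-.016,0]))[:2])
x0,x1=int(proj(f,C0)[0][0])-40,int(proj(f,C0)[0][0])+5
ys,xs=np.where((m>0)&(g>245));print("white",xs.min() if len(xs) else 0, ys.min() if len(xs) else 0,ys.max() if len(xs) else 0)
# cover edge: brightness along image column through middle of the lip
X=lambda th:proj(f,coverpts(th).mean(0))[0]
for th in np.arange(1.9,2.35,.05):
    c=X(th);print(round(th,2),[int(v) for v in f["img"][int(round(c[1])),int(round(c[0]))]])
```

```text
61 372 398 228 230
handle ends [ 0.40189187 -0.37724637] [ 0.40511563 -0.2946143 ]
expect [ 0.40370221 -0.38086753] [ 0.40820033 -0.29098   ]
white 328 216 248
1.9 [131, 132, 126]
1.95 [130, 131, 126]
2.0 [135, 135, 129]
2.05 [136, 137, 129]
2.1 [137, 137, 130]
2.15 [157, 159, 152]
2.2 [209, 211, 210]
2.25 [33, 41, 40]
2.3 [30, 39, 40]
2.35 [36, 43, 43]
```

```bash
python3 -c "
from bench import hand_in; print(hand_in())"
```

```text
the job is handed in; nothing more can be done
None
```

The key is turned to its stop, the cover stands open and the spatula is back on its tray. I handed the job in at about 23 s of the 64 s allowed. The hand-in gives no verdict.

- **Key:** I gave the wing its quarter turn to the stop. The wrist picture then showed the wing along the slope and the cam pointing down it. The key looked unchanged in the last picture I viewed of it, taken once the cover was open.
- **Cover:** I levered it up with the blade tip about 20 mm inside the slot. The force while lifting was about 2 N. The last top-camera check puts it at about 2.2 rad, past upright and short of the 2.3 stop. In the pictures the gripper stayed well away from it.
- **Spatula:** I lowered it until it met the tray, at the same height as when I picked it up, and then opened the fingers. The top camera finds the handle where expected, within 4 mm, with the spatula's middle about 7 mm from the tray's middle. The gripper is clear, about 0.23 m up.

**Not checked:** the last picture could not be shown because the 12-picture limit was reached. The final check is therefore from pixel values only: it covers where the spatula and cover are, not the key or the jar, tape and applicator. I did not measure the spatula's tilt after release. No unexpected contact showed in the force readings.

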